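# Prop the onion keeper ajar on its door stay

## Robot

A 7-joint arm with a two-finger parallel gripper is mounted at the origin on a cart in front of the work surface, level with it; the furniture and walls round the work are solid. World frame = base frame: x ahead of the robot, y to its left, z up, the work surface at z = 0. Lengths are in m, angles in degrees, forces in N, time in s.
With the tool pointing down it reaches from about 0.4 to 0.875 m from the base axis. Payload 19.3 kg.
Tool frame: the origin (TCP) lies midway between the tips of the shut fingers; the grasp point (between the pads) lies 19 mm behind it (manip.grip_depth is the distance from the TCP to the grasp point, in m); z points along the fingers, y is the line along which they close (so a half turn about z gives the same grasp; the last joint's range is limited). The gripper opens to 85 mm and grips with 20 to 120 N. Pads are 22 mm wide; open, the fingers measure 114 mm over their backs; the gripper's body (76 mm by 85 mm) begins 54 mm behind the grasp point. The pads swing forward as they close: fully open they stand 13 mm farther back than shut.
Start: joints at [65.592, 29.874, -2.08, 91.645, 1.215, 58.505, -6.463], TCP at [0.218, -0.586, 0.231] pointing down, gripper open.
Joint ranges: [-166.77, 166.77], [-17.47, 122.26], [-85.68, 81.53], [9.62, 139.38], [-72.42, 252.41], [9.2, 110.78], [-144.41, 144.41]. Speed limits (degrees/s): [108.29, 108.29, 136.94, 136.94, 172.46, 172.46, 172.46].

## Interface

Orientations are given as [roll, pitch, yaw] about the fixed x, y, z axes, in that order (R = Rz(yaw) Ry(pitch) Rx(roll)).
In Python, from cell import manip gives the robot as it stands. The module is installed in compiled form; this text tells all that it offers.
- The arm moves only by the tool send_rows, never from a script. Its argument "plan" is text: rows parted by semicolons, each of 7 numbers parted by spaces: the turn, a rotation vector about the tool's x, y, z in degrees, then the shift along the tool's x, y, z in mm, then the gripper command: -1 is shut, 1 is fully open, values between are in proportion. A call has 1 to 12 rows; each row is the pose to reach, as a shift and turn from the pose commanded when the call began, along the tool's axes at that moment; what a row does not reach only later rows make up. A row lasts 1/10 s, in which the tool goes at most 50 mm and 8.59 degrees, less where a joint would pass 70% of its speed; a pose out of reach is approached as far as the arm can. A call with a gripper value outside its range is refused whole. The fingers move at their own pace and stop on an object; "force" is the grip in N (left out, the last holds). Time passes only in rows, so rows that repeat a pose let the fingers close. It gives the time, the measured TCP pose, the force, the opening and the grip force at its end, in the units of the state.
- manip.state(): the state, without advancing time (a new reading comes with each control period).
- manip.get_image(name): name is "scene" or "top"; returns the picture (420x560x3 uint8, red, green, blue); there is no depth.
- manip.camera_model(name): a dict with "fx", "fy", "cx", "cy" (pixels), "dist" ([k1, k2, p1, p2, k3] as OpenCV has them; the pictures are not rectified), "pose" (4x4, takes a point from camera to world coordinates). Camera axes: x right, y up, looking along -z (the intrinsics and any distortion apply to the point x, -y, -z); pixel columns grow to the right and rows downward; lengths in m; the calibration is good to about 2 mm. A picture is of the moment at which its call begins. camera_model takes no time and is no camera call.
- manip.job_done(): hands the job in; it is judged then, once.
Trained networks look in the newest picture that a camera, given by its name, has taken for a name from the list of things; names that differ only in an ending like _2 or _b are one class to them, and where a whole thing is asked for, a point or a joint stands for the part that bears it (a point fixed in the world has none). Each returns a list of dicts, best first, with "p" (0 to 1); they miss things now and then, are a little off and sometimes report something else, mostly with a low value. They report only what shows in the picture. A call takes as long as a camera call.
- manip.boxes_of(target, camera): "xy" ([column, row] in pixels, amid what is visible of it).
- manip.cut_out(target, camera): "pixels" (420x560 bool, what is visible of it) and "xy" ([column, row] in pixels, amid what is visible of it).
- manip.spot_point(target, camera): "xy" ([column, row] in pixels: a listed point, or the origin of a listed thing).
The state is a dict: "time_s": time; "joints": joint angles; "joint_velocities": joint speeds; "joint_efforts": joint torques, N m; "eef_pos": TCP position; "tool_rot": TCP orientation; "force": force on the tool from outside, world axes, zero at the start; "moment": the same for the moment, N m; "finger_gap": finger opening in m; "grasp_force": force on a finger pad.
Only numpy, scipy, OpenCV 4.12 (cv2) and the standard library are available. Lean on these libraries where they do the work, as an engineer would, in place of code of your own. Each camera call takes 0.05 s, during which the arm holds its last target. There are 200 camera calls.

## Task

Prop the onion keeper's door ajar to air the onions: push the door open with its stay bar, held by the red knob, and drop the bar's middle hole over the peg on the keeper's top so that the bar lies fully down, then let go. The peg is clamped somewhere in its slot, so feel for it gently and never force the bar onto it, and leave the bottle, the jam jar and the mug where they stand.

Things in the scene. Friction and masses are not known exactly. Their poses are not given: they have to be found in the camera images.
- keeper: Onion keeper, fixed: pale wooden box 170 deep (x) x 300 wide (y) x 135 mm high; origin at the centre of its underside, x points into it from the open front, y to its left, z up. A wood-framed clear door closes its front (-x side).
- door_hinge (a point): Point on the door's upright hinge axis, in the keeper's front left corner, at the mid-thickness height of the lying stay bar (142 mm up); keeper frame (-92, 135, 142) mm.
- keeper_door (a joint): Door opening angle in rad: 0 shut, growing as the door's right edge swings out towards the robot (the door runs from the hinge along keeper -y when shut); at most 1.1. A weak spring (about 0.08 N m shut, 0.12 N m when propped) always pulls it shut; if let go before the bar is on the peg it falls shut.
- stay_pivot (a point): Pivot of the stay bar on the door's top edge, 165 mm from the hinge axis, at the bar's mid-thickness (142 mm up). Here the bar swings freely sideways and can be lifted up to 1 rad; by its own weight it falls back until it lies level.
- hole_near (a point): Centre of the underside of the hole next to the pivot, 80 mm from it along the bar. Not this one.
- hole_middle (a point): Centre of the underside of the MIDDLE of the three 10.5 mm holes, 118 mm from the pivot along the bar. The stay bar is aluminium, flat, 222 x 22 x 6 mm with rounded ends, about 90 g with its knob.
- hole_far (a point): Centre of the underside of the third hole, 156 mm from the pivot along the bar. Not this one.
- stay_knob (a point): Centre of the red ball knob (20 mm across, on a short 8 mm stem) over the bar's free end, 200 mm from the pivot along the bar, 31 mm above the bar's top face, 34 mm above its mid-thickness. It is sprung (300 N/m): gives 10 mm up or down on the bar, then is rigid. At the start the bar lies level, turned 0.6 to 1 rad to the keeper's left of the keeper's x.
- peg_slot (a point): Front end of the slot in the steel plate on the keeper's top, at the plate's face; keeper frame (-63, -30, 139) mm. The brass peg (8 mm across, 0.7 mm chamfer on top) stands 12 mm above the plate, its centre clamped anywhere 4 to 32 mm behind this point along the slot (keeper's +x); its place is not measured. Seated, the bar's underside is at this height; on top of the peg it is 12 mm higher there.
- bottle_mid (a point): Centre of the loose upright clear water bottle, 58 mm across, 178 mm tall. Leave alone.
- jam_mid (a point): Centre of the loose jam jar with a green lid, 60 mm across, 85 mm tall. Leave alone.
- mug_mid (a point): Centre of the loose green and white mug, 86 mm across, 100 mm tall. Leave alone.
- stay: The stay bar itself; origin at its pivot, x along the bar towards the knob, z up through it.

How it is judged (in metres and radians):
On the way, in this order (a step that is already met when the one before it is completed fails the run):
1. the door is pushed open by the stay, the bar's middle hole still above the peg's height (value of joint keeper_door above 0.28 rad and z of hole_middle in the frame of keeper above 0.148 m), for 0.1 s.
2. the middle hole is down over the peg (z of hole_middle in the frame of peg_slot below 0.003 m and x of hole_middle in the frame of peg_slot between 0.002 and 0.034 m and y of hole_middle in the frame of peg_slot between -0.005 and 0.005 m and value of joint keeper_door above 0.31 rad), for 0.2 s.
At the end, for the whole second after the job is handed in: The bar's middle hole is down over the peg: its underside within 3 mm of the plate's face, its centre 2 to 34 mm behind the slot's front end and within 5 mm of its midline, the bar level within 0.03 rad; the door, let go, is held still (under 0.02 rad/s) at 0.31 to 0.57 rad (all of step 2 and angle between stay's own z axis and vertical below 0.03 rad and value of joint keeper_door below 0.57 rad and velocity of joint keeper_door between -0.02 and 0.02 rad/s); the robot touches nothing.
It fails at once if the bar is forced against the peg with more than 15 N (contact force between stay and keeper above 15 N).
It fails at once if the bottle, jam jar or mug is moved more than 20 mm (distance of any of bottle_mid, jam_mid, mug_mid from where it was at the start of the episode above 0.02 m).
It also fails if it takes over 67 s, if anything falls off the work surface, if the arm or the gripper's body presses on something with over 40 N, if the wrist force passes 120 N, or if a joint passes its speed limit or range.

## Working session

There is one attempt and no reset: what is moved stays moved. The work goes in short steps, Python scripts to look and compute and a tool call to move; the robot and the scene stay as the last step left them, time stands still between calls to the robot, and variables do not carry over. Pictures are saved under pics/ and viewed, at most 10 in all, crops included, and the job is handed in when it is done.

Besides the shell and the picture viewer there is one more tool, called after "Call:" as name(argument=value, ...) on one line, values as JSON. send_rows: Moves the arm, as the interface text tells. Its arguments: {"type":"object","properties":{"plan":{"type":"string"},"force":{"type":"number"}},"required":["plan"]}

```bash
mkdir -p pics; cat > h.py <<'E'
import numpy as np, cv2
from cell import manip
from scipy.spatial.transform import Rotation as R
def ray(cam,xy):
    m=manip.camera_model(cam); K=np.array([[m['fx'],0,m['cx']],[0,m['fy'],m['cy']],[0,0,1.]])
    u=cv2.undistortPoints(np.array([[xy]],float),K,np.array(m['dist'],float))[0,0]
    P=np.array(m['pose']); return P[:3,3],P[:3,:3]@np.array([u[0],-u[1],-1.])
def atz(cam,xy,z):
    o,d=ray(cam,xy); return o+d*(z-o[2])/d[2]
def tri(a,b):
    (o1,d1),(o2,d2)=ray('scene',a),ray('top',b)
    t=np.linalg.lstsq(np.c_[d1,-d2],o2-o1,rcond=None)[0]
    p,q=o1+t[0]*d1,o2+t[1]*d2; return (p+q)/2,np.linalg.norm(p-q)
def proj(cam,p):
    m=manip.camera_model(cam); K=np.array([[m['fx'],0,m['cx']],[0,m['fy'],m['cy']],[0,0,1.]])
    P=np.array(m['pose']); c=P[:3,:3].T@(np.array(p)-P[:3,3]); c=c*[1,-1,-1]
    return cv2.projectPoints(c.reshape(1,1,3),np.zeros(3),np.zeros(3),K,np.array(m['dist'],float))[0][0,0]
E
python3 - <<'E'
from h import *
np.set_printoptions(precision=4,suppress=True)
for c in ('scene','top'):
    cv2.imwrite(f'pics/{c}0.png',manip.get_image(c)[:,:,::-1])
    print(c,np.array(manip.camera_model(c)['pose'])[:3])
pts={}
for n in ['keeper','door_hinge','stay_pivot','hole_near','hole_middle','hole_far','stay_knob','peg_slot','bottle_mid','jam_mid','mug_mid']:
    r={c:manip.spot_point(n,c) for c in ('scene','top')}
    print(n,[(c,[(np.round(e['xy'],1),round(e['p'],2)) for e in r[c][:2]]) for c in r])
    if r['scene'] and r['top']: print('   ',tri(r['scene'][0]['xy'],r['top'][0]['xy']))
print(manip.state(),manip.grip_depth)
E
```

```text
scene [[-0.6698  0.5404 -0.5093 -0.0322]
 [-0.7423 -0.4702  0.4774  0.542 ]
 [ 0.0185  0.6978  0.716   0.9056]]
top [[-0.0848  0.9723 -0.218   0.29  ]
 [-0.9964 -0.083   0.0174  0.0426]
 [-0.0012  0.2187  0.9758  1.2951]]
keeper [('scene', [(array([286.8, 221.4]), 0.83), (array([274.5, 195. ]), 0.24)]), ('top', [(array([295.4, 204.1]), 0.91), (array([405.5, 172.9]), 0.16)])]
    (array([ 0.5665, -0.0321,  0.0053]), np.float64(0.014421974398658801))
door_hinge [('scene', [(array([277.6, 227.8]), 0.69)]), ('top', [(array([258.3, 233.7]), 0.65), (array([136.2, 195.3]), 0.42)])]
    (array([0.4665, 0.0876, 0.148 ]), np.float64(0.0024914002887879744))
stay_pivot [('scene', [(array([322.7, 195.5]), 0.58)]), ('top', [(array([319.9, 220.2]), 0.88), (array([289.6, 198.6]), 0.71)])]
    (array([ 0.4883, -0.088 ,  0.1316]), np.float64(0.011859284054159301))
hole_near [('scene', [(array([293.9, 194.7]), 0.91)]), ('top', [(array([298.8, 209.1]), 0.67)])]
    (array([ 0.5284, -0.0281,  0.1411]), np.float64(0.0015886148474320726))
hole_middle [('scene', [(array([271.9, 195.1]), 0.93)]), ('top', [(a
[... 1208 characters left out ...]
scene', [(array([118.1, 289.7]), 0.91)]), ('top', [(array([139.6, 194.4]), 0.87)])]
    (array([0.6353, 0.4441, 0.0447]), np.float64(0.0031648454110863233))
{'time_s': 1.2, 'joints': array([65.5938, 29.8747, -2.079 , 91.6445,  1.2125, 58.5039, -6.4622]), 'joint_velocities': array([-0.0495,  0.0292,  0.013 ,  0.0183,  0.0493,  0.0065, -0.0089]), 'joint_efforts': array([  0.0038, -92.6845,   1.9797, -37.0239,   0.018 ,   0.0022,
        -0.    ]), 'eef_pos': array([ 0.2177, -0.5859,  0.2313]), 'tool_rot': array([-179.9988,   -0.0014,   20.3805]), 'force': array([-0.4595,  0.1548,  0.252 ]), 'moment': array([0.0055, 0.0126, 0.01  ]), 'grasp_force': 0.0, 'finger_gap': 0.08572934010547859} 0.0187
```

```bash
python3 - <<'E'
import cv2
a=cv2.imread('pics/scene0.png');b=cv2.imread('pics/top0.png')
cv2.imwrite('pics/s1.png',cv2.resize(a[130:330,180:420],(720,600),interpolation=cv2.INTER_CUBIC))
cv2.imwrite('pics/t1.png',cv2.resize(b[130:290,200:400],(750,600),interpolation=cv2.INTER_CUBIC))
E
```

```text
(no output)
```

View pics/s1.png

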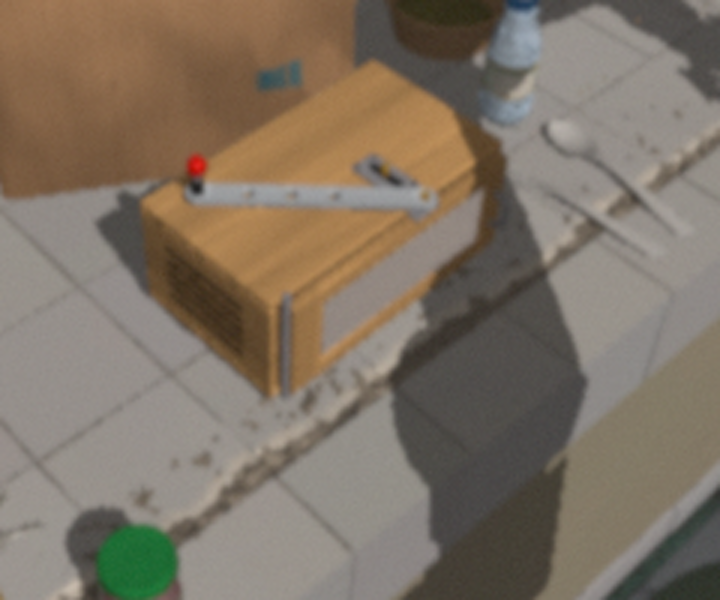

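View pics/t1.png

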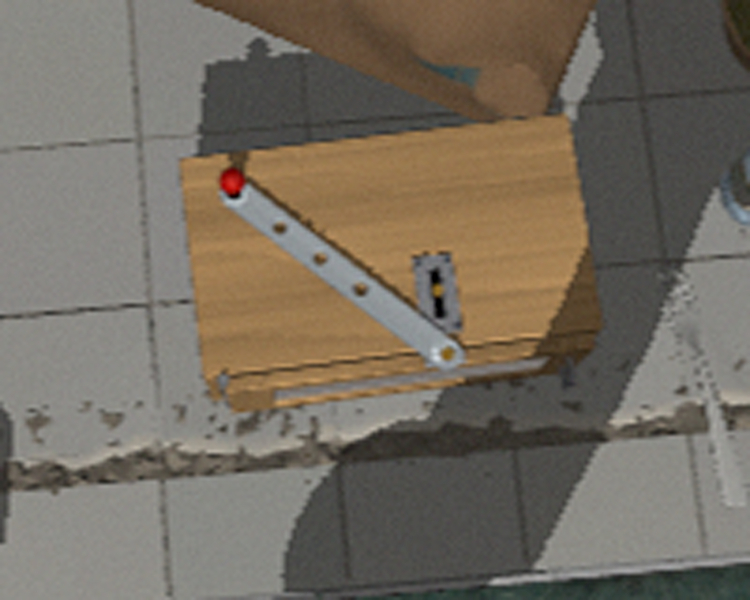

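View pics/top0.png

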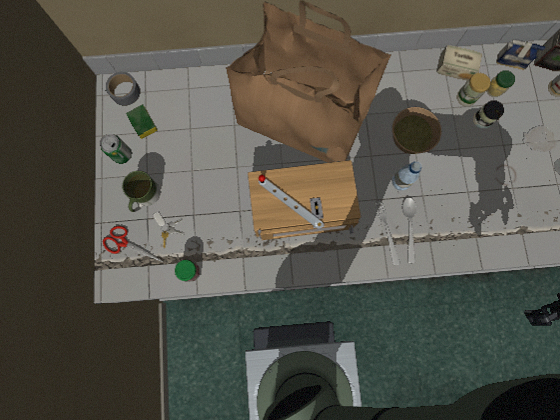

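Scene crop: the bar runs from the pivot (322,196) to the knob (245.7,185.7), with holes at (291.7,195.7), (277.3,195.3) and (263.3,195), and the brass peg at about (308,188). Top view: knob (262,178), pivot (319,224), peg (317,207). A paper bag stands close behind the keeper. Next I fit the keeper pose to these points.

```bash
cat > fit.py <<'E'
from h import *
from scipy.optimize import least_squares
np.set_printoptions(precision=4,suppress=True)
obs=[('knob',(245.7,185.7),(261.9,178.3)),('far',(263.3,195),(274.4,190.8)),('mid',(277.3,195.3),(285.3,198.8)),('near',(291.7,195.7),(296.3,207.1)),
('piv',(322,196.3),(319.2,224.1)),('peg',(308.3,187.7),(316.8,207.1)),('bl',None,(248.5,171.9)),('br',(305,150),(352.3,160.7)),('hinge',None,(259.2,230.8))]
def model(v):
    kx,ky,yaw,phi,s=v[:5]; T=lambda p:np.r_[np.array([[np.cos(yaw),-np.sin(yaw)],[np.sin(yaw),np.cos(yaw)]])@p[:2]+[kx,ky],p[2]]
    b=lambda L,z:T(np.array([-.092+L*np.cos(phi),-.03+L*np.sin(phi),z]))
    return dict(knob=b(.2,.176),far=b(.156,.145),mid=b(.118,.145),near=b(.08,.145),piv=b(0,.147),peg=T(np.array([-.063+s,-.03,.151])),
      bl=T(np.array([.085,.15,.135])),br=T(np.array([.085,-.15,.135])),hinge=T(np.array([-.092,.135,.142])))
def res(v):
    m=model(v); r=[]
    for n,a,b in obs:
        if a: r+=list(proj('scene',m[n])-a-v[5:7])
        r+=list(proj('top',m[n])-b-v[7:9])
    return np.r_[r,v[5:]*.7]
if __name__=='__main__':
    f=least_squares(res,[.57,-.03,.1,.8,.018,0,0,0,0],loss='soft_l1',x_scale=[.1,.1,.1,.1,.01,1,1,1,1])
    print(f.x,f.cost);np.save('fit.npy',f.x)
    r=f.fun;i=0
    for n,a,b in obs:
        k=4 if a else 2; print(n,r[i:i+k],model(f.x)[n]); i+=k
    for x in [(181.7,195)]: print('bag',atz('scene',x,0))
    print('bagtop',[ (z,atz('top',(345,160),z),atz('top',(240,122),z)) for z in (0,.15,.3)])
E
python3 fit.py
```

```text
[ 0.5678 -0.0467  0.0249  0.7907  0.0196 -0.1537 -1.4397 -0.1794  0.59  ] 2.942997424995502
knob [-0.1299  0.1367  0.0225 -0.1215] [0.6137 0.0667 0.176 ]
far [-0.536   0.0053  0.2444 -0.1502] [0.5835 0.0347 0.145 ]
mid [-0.1292  0.1093  0.02    0.07  ] [0.5575 0.007  0.145 ]
near [-0.1212  0.1129 -0.2102  0.0627] [ 0.5314 -0.0207  0.145 ]
piv [-0.0134 -0.1865 -0.0599  0.6391] [ 0.4766 -0.0789  0.147 ]
peg [ 0.4946 -1.9209  0.1869  0.1068] [ 0.5252 -0.0777  0.151 ]
bl [-0.4426 -0.5535] [0.6491 0.1054 0.135 ]
br [ 0.3675  0.2168  0.0049 -0.3895] [ 0.6565 -0.1945  0.135 ]
hinge [0.1153 0.7627] [0.4725 0.086  0.142 ]
bag [ 0.8607  0.132  -0.    ]
bagtop [(0, array([ 0.7041, -0.1997,  0.    ]), array([0.8628, 0.1268, 0.    ])), (0.15, array([ 0.6562, -0.1717,  0.15  ]), array([0.7965, 0.117 , 0.15  ])), (0.3, array([ 0.6082, -0.1436,  0.3   ]), array([0.7301, 0.1073, 0.3   ]))]
```

```bash
cat > geo.py <<'E'
from h import *
from scipy.optimize import brentq
np.set_printoptions(precision=2,suppress=True)
v=np.load('fit.npy'); yaw=v[2]; Rk=np.array([[np.cos(yaw),-np.sin(yaw)],[np.sin(yaw),np.cos(yaw)]])
W=lambda p:np.r_[Rk@np.array(p[:2])+v[:2],p[2]]
piv=lambda th:np.array([-.092-.165*np.sin(th),.135-.165*np.cos(th)])
def prop(s):
    peg=np.array([-.063+s,-.03]); th=brentq(lambda t:np.linalg.norm(piv(t)-peg)-.118,.0,1.1)
    d=peg-piv(th); return th,np.arctan2(d[1],d[0])
def knob(th,ps,tilt):
    r=.2*np.cos(tilt)-.034*np.sin(tilt); z=.142+.2*np.sin(tilt)+.034*np.cos(tilt)
    p=piv(th)+r*np.array([np.cos(ps),np.sin(ps)]); return W([*p,z])
def rel(p,wyaw,ref=None):
    "tool-frame move (deg, mm) from ref=(pos,rpy) to TCP p, pointing down, yaw deg"
    st=manip.state(); pos,rpy=ref or (st['eef_pos'],st['tool_rot'])
    A=R.from_euler('xyz',rpy,degrees=True); B=R.from_euler('xyz',[180,0,wyaw],degrees=True)
    return np.r_[np.degrees((A.inv()*B).as_rotvec()),A.inv().apply(np.array(p)-pos)*1000]
E
python3 - <<'E'
from geo import *
for s in (.004,.012,.016,.0196,.024,.032): th,ps=prop(s); print(s,th,ps,knob(th,ps,0)*1000)
b=np.degrees(v[3]+yaw);k=knob(0,v[3],0);print(k,b)
print(rel([k[0],k[1],.28],b))
E
```

```text
0.004 0.5261888942326216 -0.190298797685986 [590.48 -91.61 176.  ]
0.012 0.47573612140181404 -0.15590444265980205 [598.89 -88.62 176.  ]
0.016 0.45051546680604404 -0.13997565181210073 [603.05 -87.23 176.  ]
0.0196 0.4278364686344716 -0.1263715669357634 [606.77 -86.03 176.  ]
0.024 0.4001566144751916 -0.11069201785561911 [611.29 -84.64 176.  ]
0.032 0.34998167508245825 -0.084868500943691 [619.44 -82.33 176.  ]
[0.61 0.07 0.18] 46.72912190981834
[  -0.     -0.    -26.35  598.49 -473.79  -48.69]
```

Call:
send_rows(plan="0 0 -4 50 -40 -25 1; 0 0 -8 100 -79 -49 1; 0 0 -10 150 -119 -49 1; 0 0 -12 200 -158 -49 1; 0 0 -14 250 -198 -49 1; 0 0 -16 300 -237 -49 1; 0 0 -18 350 -277 -49 1; 0 0 -20 400 -317 -49 1; 0 0 -22 450 -356 -49 1; 0 0 -24 500 -396 -49 1; 0 0 -26.3 550 -435 -49 1; 0 0 -26.3 598.5 -474 -49 1")

```text
time_s: 2.4
eef_pos: [0.526, -0.0773, 0.2803]
tool_rot: [180.0, -0.0, 46.8]
force: [1.7, -1.9, -0.1]
finger_gap: 0.0852
grasp_force: 0.0
```

```bash
python3 - <<'E'
from geo import *
k=knob(0,v[3],0);print(manip.state()['time_s'],rel([k[0],k[1],.28],46.73),rel([k[0],k[1],k[2]-.0187],46.73), manip.state()['force'])
E
```

```text
2.4 [  0.03  -0.01   0.03 164.99 -34.76   0.36] [  0.03  -0.01   0.03 164.97 -34.82 123.06] [ 1.71 -1.86 -0.13]
```

Call:
send_rows(plan="0 0 0 0 0 0 1; 0 0 0 0 0 0 1")

```text
time_s: 2.6
eef_pos: [0.5255, -0.0781, 0.2799]
tool_rot: [-180.0, 0.0, 46.8]
force: [0.1, -0.6, 0.2]
finger_gap: 0.0853
grasp_force: 0.0
```

```bash
python3 - <<'E'
from geo import *
k=knob(0,v[3],0);print(manip.state()['time_s'],rel([k[0],k[1],.28],46.73),rel([k[0],k[1],k[2]-.0187],46.73), manip.state()['force'])
E
```

```text
2.6 [ -0.02   0.     0.07 165.99 -34.82  -0.08] [ -0.02   0.     0.07 166.   -34.78 122.62] [ 0.09 -0.61  0.21]
```

Call:
send_rows(plan="0 0 0 45 -10 0 1; 0 0 0 90 -20 0 1; 0 0 0 130 -30 0 1; 0 0 0 166 -35 0 1; 0 0 0 166 -35 0 1; 0 0 0 166 -35 30 1; 0 0 0 166 -35 60 1; 0 0 0 166 -35 80 1; 0 0 0 166 -35 100 1; 0 0 0 166 -35 115 1; 0 0 0 166 -35 122 1; 0 0 0 166 -35 122 1")

```text
time_s: 3.8
eef_pos: [0.6134, 0.065, 0.1576]
tool_rot: [-180.0, 0.0, 46.6]
force: [-0.0, 0.5, 0.9]
finger_gap: 0.0851
grasp_force: 0.0
```

```bash
python3 - <<'E'
from geo import *
k=knob(0,v[3],0);s=manip.state();print(s['time_s'],rel([k[0],k[1],k[2]-.0187],46.73),s['force'],s['joints'])
for c in('scene','top'):
    im=manip.get_image(c)[:,:,::-1]; cv2.imwrite(f'pics/{c}2.png',im)
a=cv2.imread('pics/scene2.png')[120:270,180:340];b=cv2.imread('pics/top2.png')[110:260,200:360]
cv2.imwrite('pics/c2.png',cv2.resize(cv2.hconcat([a,b]),(800,375),interpolation=cv2.INTER_CUBIC))
E
```

```text
3.8 [-0.02  0.05 -0.09  1.48 -0.95  0.33] [-0.04  0.46  0.91] [  2.78  35.11 -21.2   95.99  15.35  51.83 -67.83]
```

View pics/c2.png

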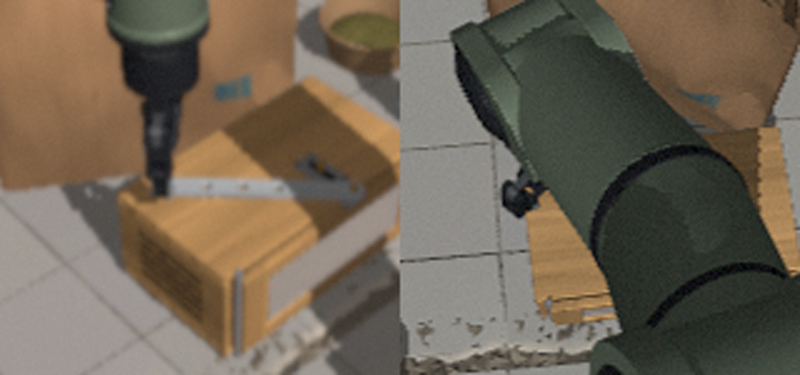

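The fingers straddle the bar's free end and hide the knob (left crop, about 160,180). Closing on it now.

Call:
send_rows(plan="0 0 0 1.5 -1 0 1; 0 0 0 1.5 -1 0 -1; 0 0 0 1.5 -1 0 -1; 0 0 0 1.5 -1 0 -1; 0 0 0 1.5 -1 0 -1; 0 0 0 1.5 -1 0 -1; 0 0 0 1.5 -1 0 -1; 0 0 0 1.5 -1 0 -1; 0 0 0 1.5 -1 0 -1; 0 0 0 1.5 -1 0 -1", force=40)

```text
time_s: 4.9
eef_pos: [0.6139, 0.0674, 0.1581]
tool_rot: [-180.0, -0.0, 46.7]
force: [-0.7, -0.3, 0.2]
finger_gap: 0.0173
grasp_force: 39.0
```

```bash
cat >> geo.py <<'E'
REF=(np.array([.6139,.0674,.1581]),[180,0,46.7])   # tool pose with the bar as found
def tool(th,ps,ti):
    w=lambda th,ps,ti:R.from_euler('xyz',[180,np.degrees(-ti),np.degrees(ps+yaw)],degrees=True)
    off=w(0,v[3],0).inv().apply(REF[0]-knob(0,v[3],0)); B=w(th,ps,ti)
    return knob(th,ps,ti)+B.apply(off),B
def bar(pos,rpy):
    "th,ps,tilt from tool pose"
    from scipy.optimize import least_squares
    return least_squares(lambda q:(tool(*q)[0]-pos)*100,[.4,-.1,.1]).x
def rows(path,ref=None):
    st=manip.state(); pos,rpy=ref or (st['eef_pos'],st['tool_rot']); A=R.from_euler('xyz',rpy,degrees=True)
    for q in path:
        p,B=tool(*q); print(np.round(q,3),np.round(np.r_[np.degrees((A.inv()*B).as_rotvec()),A.inv().apply(p-pos)*1000],1))
E
python3 - <<'E'
from geo import *
st=manip.state();print(st['force'],st['eef_pos'])
rows([(0,v[3],t) for t in (.05,.1,.15,.2)])
E
```

```text
[-0.68 -0.27  0.22] [0.61 0.07 0.16]
[0.   0.79 0.05] [ -0.    2.9  -0.   -1.1   0.  -10. ]
[0.   0.79 0.1 ] [  0.    5.7  -0.   -2.7   0.  -20. ]
[0.   0.79 0.15] [  0.    8.6  -0.   -4.7   0.  -29.8]
[0.   0.79 0.2 ] [  0.   11.5  -0.   -7.2   0.  -39.6]
```

Call:
send_rows(plan="0 1.5 0 -0.5 0 -5 -1; 0 2.9 0 -1 0 -10 -1; 0 4.3 0 -1.8 0 -15 -1; 0 5.7 0 -2.7 0 -20 -1; 0 7.2 0 -3.6 0 -25 -1; 0 8.6 0 -4.7 0 -30 -1; 0 10 0 -5.9 0 -35 -1; 0 11.5 0 -7.2 0 -40 -1; 0 11.5 0 -7.2 0 -40 -1; 0 11.5 0 -7.2 0 -40 -1")

```text
time_s: 5.9
eef_pos: [0.609, 0.062, 0.1982]
tool_rot: [180.0, -11.5, 46.7]
force: [0.3, -0.3, -0.4]
finger_gap: 0.017
grasp_force: 39.0
```

```bash
python3 - <<'E'
from geo import *
st=manip.state();print(st['time_s'],st['force'],st['moment'],st['eef_pos'],st['tool_rot'],bar(st['eef_pos'],0))
a=np.linspace(0,1,13)[1:]; P=prop(v[4])
rows([(P[0]*x,v[3]+(.45-v[3])*x,.2) for x in a])
im=manip.get_image('scene')[:,:,::-1]; cv2.imwrite('pics/c3.png',cv2.resize(im[110:260,180:380],(800,600),interpolation=cv2.INTER_CUBIC))
E
```

```text
5.9 [ 0.3  -0.3  -0.39] [-0.09  0.11  0.01] [0.61 0.06 0.2 ] [180.   -11.5   46.66] [-0.    0.79  0.2 ]
[0.04 0.76 0.2 ] [-0.3 -0.   1.5 -4.   1.1 -0.3]
[0.07 0.73 0.2 ] [-0.6 -0.   3.1 -8.1  2.2 -1.1]
[0.11 0.71 0.2 ] [ -1.   -0.    4.7 -12.1   3.1  -1.9]
[0.14 0.68 0.2 ] [ -1.3  -0.    6.3 -16.1   3.9  -2.8]
[0.18 0.65 0.2 ] [ -1.6  -0.    7.9 -20.2   4.6  -3.6]
[0.21 0.62 0.2 ] [ -1.9  -0.    9.5 -24.2   5.1  -4.4]
[0.25 0.59 0.2 ] [ -2.3  -0.   11.1 -28.2   5.5  -5.2]
[0.28 0.56 0.2 ] [ -2.6  -0.   12.7 -32.1   5.8  -6. ]
[0.32 0.54 0.2 ] [ -2.9  -0.   14.3 -36.    5.9  -6.8]
[0.36 0.51 0.2 ] [ -3.2  -0.   15.9 -39.9   5.8  -7.6]
[0.39 0.48 0.2 ] [ -3.5  -0.   17.5 -43.8   5.7  -8.4]
[0.43 0.45 0.2 ] [ -3.9  -0.   19.1 -47.6   5.4  -9.1]
```

View pics/c3.png

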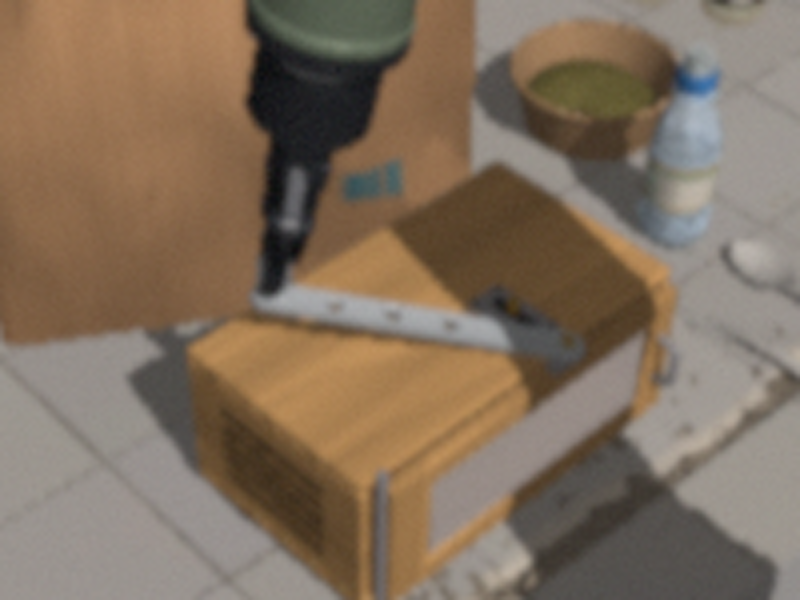

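The bar is lifted at the knob (270,290 in the crop) and the door is still shut. The peg shows at (512,300). Now pushing the door open.

Call:
send_rows(plan="-0.3 0 1.5 -4 1.1 -0.5 -1; -0.6 0 3.1 -8 2.2 -1.1 -1; -1 0 4.7 -12 3.1 -1.9 -1; -1.3 0 6.3 -16 3.9 -2.8 -1; -1.6 0 7.9 -20 4.6 -3.6 -1; -1.9 0 9.5 -24 5.1 -4.4 -1; -2.3 0 11.1 -28 5.5 -5.2 -1; -2.6 0 12.7 -32 5.8 -6 -1; -2.9 0 14.3 -36 5.9 -6.8 -1; -3.2 0 15.9 -40 5.8 -7.6 -1; -3.5 0 17.5 -43.8 5.7 -8.4 -1; -3.9 0 19.1 -47.6 5.4 -9.1 -1")

```text
time_s: 7.15
eef_pos: [0.5795, 0.023, 0.1976]
tool_rot: [180.0, -11.5, 27.1]
force: [1.4, 0.2, -0.0]
finger_gap: 0.0172
grasp_force: 39.0
```

```bash
python3 - <<'E'
from geo import *
st=manip.state();print(st['time_s'],st['force'],st['moment'],st['eef_pos'],st['tool_rot'],bar(st['eef_pos'],0))
a=np.linspace(0,1,13)[1:]; P=prop(v[4])
rows([(P[0],.45+(P[1]-.45)*x,.2) for x in a])
E
```

```text
7.15 [ 1.4   0.15 -0.05] [-0.01 -0.05  0.04] [0.58 0.02 0.2 ] [179.99 -11.51  27.05] [0.43 0.45 0.2 ]
[0.43 0.4  0.2 ] [-0.5 -0.   2.5  0.   9.4 -0.1]
[0.43 0.35 0.2 ] [-1.1 -0.   5.2 -0.6 18.6 -0.2]
[0.43 0.31 0.2 ] [-1.6 -0.1  7.9 -1.7 27.9 -0.4]
[0.43 0.26 0.2 ] [-2.1 -0.1 10.6 -3.1 37.  -0.7]
[0.43 0.21 0.2 ] [-2.7 -0.1 13.3 -5.1 46.1 -1.1]
[0.43 0.16 0.2 ] [-3.2 -0.1 16.  -7.4 55.1 -1.6]
[0.43 0.11 0.2 ] [ -3.8  -0.1  18.7 -10.2  63.9  -2.1]
[0.43 0.07 0.2 ] [ -4.3  -0.1  21.4 -13.3  72.7  -2.8]
[0.43 0.02 0.2 ] [ -4.9  -0.1  24.1 -16.9  81.2  -3.5]
[ 0.43 -0.03  0.2 ] [ -5.4  -0.1  26.8 -20.9  89.6  -4.3]
[ 0.43 -0.08  0.2 ] [ -6.   -0.1  29.5 -25.3  97.7  -5.2]
[ 0.43 -0.13  0.2 ] [ -6.5  -0.1  32.2 -30.  105.7  -6.2]
```

Call:
send_rows(plan="-0.5 0 2.5 0 9.4 0 -1; -1.1 0 5.2 -0.6 18.6 -0.2 -1; -1.6 0 7.9 -1.7 28 -0.4 -1; -2.1 -0.1 10.6 -3.1 37 -0.7 -1; -2.7 -0.1 13.3 -5.1 46 -1.1 -1; -3.2 -0.1 16 -7.4 55 -1.6 -1; -3.8 -0.1 18.7 -10.2 64 -2.1 -1; -4.3 -0.1 21.4 -13.3 72.7 -2.8 -1; -4.9 -0.1 24.1 -17 81.2 -3.5 -1; -5.4 -0.1 26.8 -21 89.6 -4.3 -1; -6 -0.1 29.5 -25.3 97.7 -5.2 -1; -6.5 -0.1 32.2 -30 105.7 -6.2 -1")

```text
time_s: 8.35
eef_pos: [0.6005, -0.0851, 0.1976]
tool_rot: [-180.0, -11.4, -5.8]
force: [1.2, -0.0, 0.2]
finger_gap: 0.017
grasp_force: 39.0
```

```bash
python3 - <<'E'
from geo import *
st=manip.state();print(st['time_s'],st['force'],st['moment'],st['eef_pos'],st['tool_rot'],bar(st['eef_pos'],0))
a=manip.get_image('scene')[:,:,::-1];b=manip.get_image('top')[:,:,::-1]
cv2.imwrite('pics/scene4.png',a)
cv2.imwrite('pics/c4.png',cv2.resize(cv2.hconcat([a[120:280,220:370],b[130:290,230:380]]),(800,427),interpolation=cv2.INTER_CUBIC))
P=prop(v[4]);rows([(*P,t) for t in (.15,.12,.11,.1)])
E
```

```text
8.35 [ 1.16 -0.01  0.19] [ 0.09  0.13 -0.04] [ 0.6  -0.09  0.2 ] [-179.99  -11.39   -5.85] [ 0.43 -0.13  0.2 ]
[ 0.43 -0.13  0.15] [ 0.  -2.8 -0.   0.3 -0.6 10. ]
[ 0.43 -0.13  0.12] [ 0.  -4.5 -0.   0.4 -0.6 16. ]
[ 0.43 -0.13  0.11] [ 0.  -5.1 -0.   0.4 -0.6 18. ]
[ 0.43 -0.13  0.1 ] [ 0.  -5.7 -0.   0.4 -0.7 20. ]
```

View pics/c4.png

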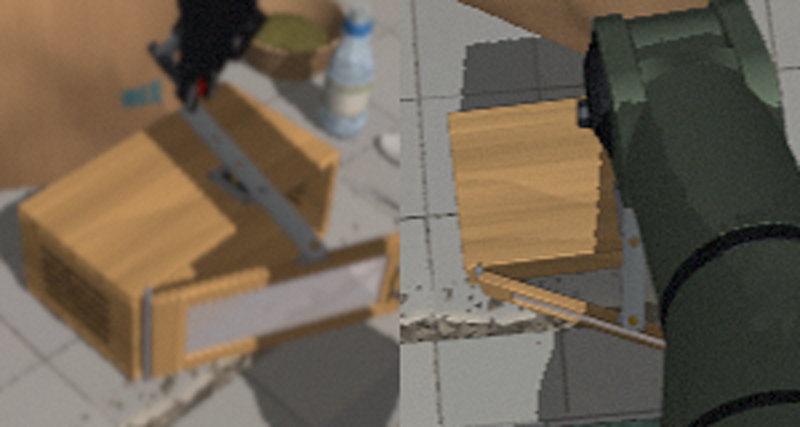

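Call:
send_rows(plan="0 -1.4 0 0.2 -0.3 5 -1; 0 -2.8 0 0.3 -0.6 10 -1; 0 -4 0 0.4 -0.6 14 -1; 0 -5.1 0 0.4 -0.6 18 -1; 0 -5.7 0 0.4 -0.7 20 -1; 0 -6.3 0 0.4 -0.7 22 -1; 0 -6.8 0 0.4 -0.7 24 -1; 0 -7.4 0 0.4 -0.7 26 -1; 0 -7.4 0 0.4 -0.7 26 -1; 0 -7.4 0 0.4 -0.7 26 -1")

```text
time_s: 9.45
eef_pos: [0.6063, -0.0846, 0.1722]
tool_rot: [-180.0, -4.0, -5.7]
force: [0.6, 0.5, -0.1]
finger_gap: 0.0174
grasp_force: 39.0
```

```bash
cat > q.py <<'E'
from geo import *
np.set_printoptions(precision=3,suppress=True)
st=manip.state();b=bar(st['eef_pos'],0);print(st['time_s'],'F',st['force'],'M',st['moment'],st['eef_pos'],st['tool_rot'],b)
p=piv(b[0])+.118*np.cos(b[2])*np.array([np.cos(b[1]),np.sin(b[1])]);print('hole rel slot mm',(p-[-.063,-.03])*1000)
E
python3 q.py
```

```text
9.45 F [ 0.612  0.468 -0.109] M [ 0.003 -0.044 -0.049] [ 0.606 -0.085  0.172] [-179.991   -4.007   -5.663] [ 0.425 -0.121  0.071]
hole rel slot mm [19.763  0.523]
```

```bash
python3 - <<'E'
from geo import *
b=bar(manip.state()['eef_pos'],0)
rows([(b[0],b[1],t) for t in (.06,.05,.04,.03,.02,.01,0,-.01)])
E
```

```text
[ 0.42 -0.12  0.06] [ 0.  -0.6 -0.2  0.2 -0.   2.2]
[ 0.42 -0.12  0.05] [ 0.  -1.1 -0.2  0.3 -0.   4.2]
[ 0.42 -0.12  0.04] [-0.  -1.7 -0.2  0.4 -0.   6.2]
[ 0.42 -0.12  0.03] [-0.  -2.3 -0.2  0.5 -0.   8.2]
[ 0.42 -0.12  0.02] [-0.  -2.9 -0.2  0.6 -0.  10.2]
[ 0.42 -0.12  0.01] [-0.  -3.4 -0.2  0.6 -0.  12.2]
[ 0.42 -0.12  0.  ] [-0.  -4.  -0.2  0.6 -0.  14.2]
[ 0.42 -0.12 -0.01] [-0.  -4.6 -0.2  0.7 -0.  16.2]
```

Call:
send_rows(plan="0 -0.6 0 0 0 2 -1; 0 -1.2 0 -0.1 0 4 -1; 0 -1.2 0 -0.1 0 4 -1; 0 -1.2 0 -0.1 0 4 -1")

```text
time_s: 9.85
eef_pos: [0.6065, -0.0846, 0.1681]
tool_rot: [-180.0, -2.8, -5.7]
force: [1.2, -0.5, -0.5]
finger_gap: 0.0175
grasp_force: 39.0
```

```bash
python3 q.py
```

```text
9.85 F [ 1.234 -0.484 -0.547] M [ 0.054 -0.119 -0.034] [ 0.606 -0.085  0.168] [-179.987   -2.786   -5.662] [ 0.428 -0.121  0.05 ]
hole rel slot mm [19.476  0.65 ]
```

Call:
send_rows(plan="0 -0.6 0 0.1 0 2 -1; 0 -1.2 0 0.1 0 4 -1; 0 -1.7 0 0.2 0 6 -1; 0 -1.7 0 0.2 0 6 -1; 0 -1.7 0 0.2 0 6 -1")

```text
time_s: 10.35
eef_pos: [0.6069, -0.0846, 0.1621]
tool_rot: [-180.0, -1.1, -5.7]
force: [1.6, 0.4, -0.3]
finger_gap: 0.0171
grasp_force: 39.0
```

```bash
python3 q.py; python3 - <<'E'
from geo import *
a=manip.get_image('scene')[:,:,::-1]
cv2.imwrite('pics/c5.png',cv2.resize(a[130:250,220:380],(800,600),interpolation=cv2.INTER_CUBIC))
E
```

```text
10.35 F [ 1.621  0.411 -0.289] M [-0.042 -0.159 -0.003] [ 0.607 -0.085  0.162] [-179.987   -1.088   -5.66 ] [ 0.43  -0.121  0.02 ]
hole rel slot mm [19.394  0.69 ]
```

View pics/c5.png

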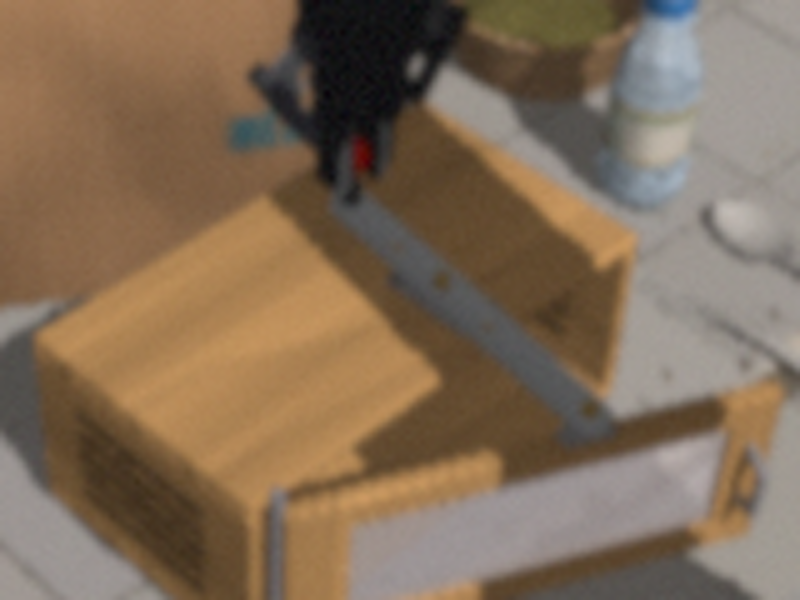

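The brass peg shows in the middle hole, at (441,279) in the crop, and the bar is almost flat. I lower the last 4–5 mm.

Call:
send_rows(plan="0 -0.6 0 0.1 0 2 -1; 0 -1.1 0 0.1 0 4 -1; 0 -1.1 0 0.1 0 6 -1; 0 -1.1 0 0.1 0 6 -1; 0 -1.1 0 0.1 0 6 -1")

```text
time_s: 10.9
eef_pos: [0.6071, -0.0847, 0.1562]
tool_rot: [-180.0, 0.0, -5.7]
force: [1.5, -0.2, 0.9]
finger_gap: 0.0175
grasp_force: 39.1
```

```bash
python3 q.py
```

```text
10.9 F [ 1.531 -0.161  0.873] M [-0.016 -0.101 -0.025] [ 0.607 -0.085  0.156] [-179.991    0.002   -5.659] [ 0.431 -0.122 -0.009]
hole rel slot mm [19.127  0.741]
```

Call:
send_rows(plan="0 0 0 0.5 0 0 -1; 0 0 0 1 0 0 -0.5; 0 0 0 1 0 0 -0.2; 0 0 0 1 0 0 0.1; 0 0 0 1 0 0 0.1; 0 0 0 1 0 0 0.1; 0 0 0 1 0 0 0.1; 0 0 0 1 0 -10 0.1; 0 0 0 1 0 -30 0.1; 0 0 0 1 0 -60 0.1; 0 0 0 1 0 -90 0.1; 0 0 0 1 0 -120 0.1")

```text
time_s: 12.1
eef_pos: [0.608, -0.0848, 0.2783]
tool_rot: [-180.0, -0.0, -5.7]
force: [1.2, 0.3, -0.4]
finger_gap: 0.047
grasp_force: 0.0
```

```bash
python3 - <<'E'
from geo import *
a=manip.get_image('scene')[:,:,::-1]
cv2.imwrite('pics/c6.png',cv2.resize(a[130:250,220:380],(800,600),interpolation=cv2.INTER_CUBIC))
o=v[5:7]; th,ps=prop(v[4])
for L,z in ((.2,.176),(.156,.145),(.118,.151),(.08,.145),(0,.147)):
    p=piv(th)+L*np.array([np.cos(ps),np.sin(ps)]); print(L,(proj('scene',W([*p,z]))-o-[220,130])*5)
E
```

```text
0.2 [353.43 162.84]
0.156 [399.85 248.73]
0.118 [443.97 278.9 ]
0.08 [488.31 327.01]
0 [589.53 413.43]
```

View pics/c6.png

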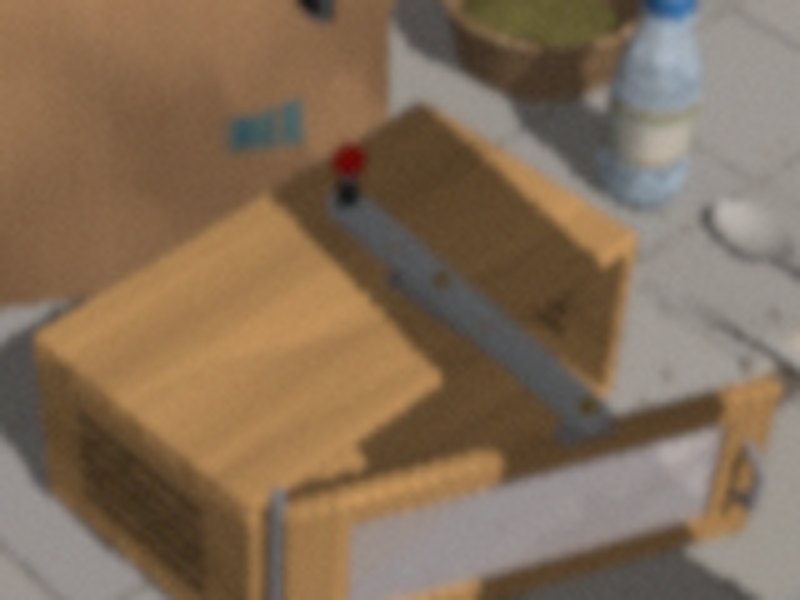

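The door is let go and stays ajar. The peg is in the middle hole at (441,279), the bar is flat, and everything lies within a pixel or so of the predicted propped pose. I hand it in.

```bash
python3 -c "
from cell import manip
print(manip.job_done())"
```

```text
the job is handed in; nothing more can be done
None
```

The door is propped ajar at about 0.43 rad with the bar's middle hole down flat over the peg, the gripper is clear, and the job was handed in at about 12 s; no verdict came back.

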